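# Index the frame stub, kick its stand down and hold it upright

### The arm

A 6-joint arm with a two-finger parallel gripper is mounted at the origin on the work surface; the furniture and walls round the work are solid. World frame = base frame: x ahead of the robot, y to its left, z up, the work surface at z = 0. Lengths are in mm, angles in rad, forces in N, time in s.
With the tool pointing down it reaches from about 375 to 750 mm from the base axis. Payload 9 kg.
Tool frame: the origin (TCP) lies at the very end of the fingers, on their centre line; the grasp point (between the pads) lies 19 mm behind it; z points along the fingers, x is the direction in which the jaws open and shut, and the axes are right-handed (so a half turn about z gives the same grasp; the last joint's range is limited). The gripper opens to 85 mm and grips with 20 to 120 N. Pads are 22 mm wide; open, the fingers measure 114 mm over their backs; the gripper's body (76 mm by 85 mm) begins 54 mm behind the grasp point. The pads swing forward as they close: fully open they stand 13 mm farther back than shut.
Start: joints at [0.964, 0.104, 0.097, 1.564, 0, 1.353], TCP at [227.454, 555.249, 231.331] pointing down, gripper open.
Joint ranges: [-2.99, 2.99], [-0.84, 1.86], [-1.1, 1.16], [-1.84, 2.11], [-1.51, 1.56], [-3.14, 3.14]. Speed limits (rad/s): [2.22, 2.22, 2.57, 3.14, 3.14, 3.14].

### API

Orientations are given as a unit quaternion [x, y, z, w].
In Python, from rig import r gives the robot as it stands.
- The arm moves only by the shell command python3 -m pendant 'ROWS' [FORCE]. ROWS is text: rows parted by semicolons, each of 7 numbers parted by spaces: the shift along the tool's x, y, z as a fraction of full scale, then the turn, a rotation vector about the tool's x, y, z as a fraction of full scale, then the closure, from -1 (fully open) to 1 (shut), so that 0 is half open. In form: x y z wx wy wz fingers; .... A call has 1 to 5 rows; each row is the pose to reach, as a shift and turn from the pose commanded when the call began, along the tool's axes at that moment; what a row does not reach only later rows make up. Full scale, the value 1, is 0.25 m for a shift and 30 degrees for a turn. A row lasts 1/8 s, in which the tool goes at most 62.5 mm and 10.7 degrees, less where a joint would pass 70% of its speed; a pose out of reach is approached as far as the arm can. A call with a number of a shift or a turn outside -1 to 1 is refused whole. A call with a gripper value outside its range is refused whole. The fingers move at their own pace and stop on an object; FORCE is the grip in N (left out, the last holds). Time passes only in rows, so rows that repeat a pose let the fingers close. It gives the time, the measured TCP pose, the force and the opening at its end, in the units of the state.
- r.observe(): the state, without advancing time (a new reading comes with each control period).
- r.snapshot(name): name is "side" or "top" or "wrist"; returns a dict with "img" (384x512x3 uint8, blue, green, red), "z_map" (384x512 float32, mm along the optical axis (not along the pixel's ray), 0 where there is no reading), "camera_matrix" (3x3 intrinsics, pixels), "eye" and "attitude" of the camera in the world. Camera axes: x right, y up, looking along -z (the intrinsics and any distortion apply to the point x, -y, -z); pixel columns grow to the right and rows downward; lengths in mm; the calibration is good to about 2 mm. A picture is of the moment at which its call begins.
- r.finish_job(): hands the job in, once; it reports no verdict.
Trained networks look in a picture, given as the dict that the camera call returned (one of the last four; its "shot" number tells which), for a name from the list of things; names that differ only in an ending like _2 or _b are one class to them, and where a whole thing is asked for, a point or a joint stands for the part that bears it (a point fixed in the world has none). Each returns a list of dicts, best first, with "conf" (0 to 1); they miss things now and then, are a little off and sometimes report something else, mostly with a low value. They report only what shows in the picture. A call takes as long as a camera call.
- r.look_for(target, picture): "bbox" ([centre column, centre row, width, height] in pixels, round what is visible of it).
- r.mark_of(target, picture): "position" ([column, row] in pixels: a listed point, or the origin of a listed thing).
The state is a dict: "t": time; "qpos": joint angles; "joint_vel": joint speeds; "joint_efforts": joint torques, N m; "ee_pos": TCP position; "orientation": TCP orientation; "wrist_force": force on the tool from outside, world axes, zero at the start; "torque": the same for the moment, N m; "grip_width": opening from 0.0 (shut) to 1.0 (fully open).
Only numpy, scipy, OpenCV 4.12 (cv2) and the standard library are available. Lean on these libraries where they do the work, as an engineer would, in place of code of your own. Each camera call takes 0.05 s, during which the arm holds its last target.

### The job

The blue bicycle frame stub on the indexing turntable has to be made ready for its wheel. Turn the table clockwise by its red peg until the detent catches with the yellow marks in line, then, while the frame is still leaning on its rest post, push the kickstand down over centre so that it snaps fully down, and last take the black rubber cross bar on top of the frame and bring the frame upright. It tips back by itself, so finish while holding it upright and do not let go; leave the table in its detent, the stand down and the other things on the bench where they are.

Things in the scene. Friction and masses are not known exactly. Their poses are not given: they have to be found in the camera images.
- indexer: grey round base (200 mm across, with a plunger block on it) fixed to the worktop under the turntable; origin at the centre of its underside, on the turntable's vertical axis. With the table in its detent the table's own x and y axes equal this body's x and y axes (x away from the robot, y to its left, give or take 0.2 rad).
- turntable (a joint): angle of the aluminium turntable (222 mm across, top 33 mm above the worktop) about its vertical axis, rad, counter-clockwise from above positive. 0 = in the detent, yellow marks on table and plunger block in line; starts 0.6 to 1.0; travel -0.35 to 1.2. Turning takes 1 N at the peg, entering the detent at 0.15 up to 11 N; from 0.06 the detent pulls it to 0. Elsewhere it stays put.
- turn_peg (a point): middle of the upright red peg on the rim of the turntable, 18 mm in diameter, 45 mm tall (about 31 to 76 mm above the worktop), 135 mm from the turntable's axis; this point is 55 mm above the worktop.
- frame (a joint): sideways lean of the blue frame stub, rad: 0 = upright, positive = leaning to the table's -y side. It starts resting at 0.35 against the rubber-tipped rest post, and its weight always carries it back there (a few N at the cross bar hold it); travel -0.12 to 0.35. The hinge lies along the table's x axis through the turntable's axis, 58 mm above the worktop.
- grip_bar: round black rubber cross bar on top of the frame, 22 mm in diameter, 90 mm long, lying along its own x axis (the table's x, at every lean); origin in the middle of its thickness, 200 mm from the frame's hinge. It spans x -50 to +40 mm; the blue seat tube (28 mm thick) joins it from below at x = -30 mm.
- bar_grip (a point): point on the axis of the cross bar where it is free below, 12 mm along x from the bar's origin, 28 mm from its free end: the place to pinch it, across the bar from above. 200 mm from the frame's hinge axis, 92 mm along the table's x from the turntable's axis.
- kickstand (a joint): angle of the kickstand about its pivot, rad: 0 = folded, its leg pointing back (the table's -x) and 10 degrees up; 1.83 = fully down, leg pointing down. A spring holds it at either end and flips it past dead centre at 0.7: push the leg down past 0.7 (3 to 4 N near the foot) and it snaps to 1.83 by itself.
- stand_pivot (a point): kickstand pivot on the left (table's +y) end of the hub axle, 125 mm from the frame's hinge; its own y axis is the pivot axis.
- stand_foot (a point): centre of the rounded rubber end of the kickstand's leg, 130 mm from the pivot; the leg is a round bar 12 mm thick (16 mm at the rubber end).
- lubricant_can: small dark spray can with a red cap, 50 mm across, 146 mm tall, a bystander; origin at the centre of its underside.
- adjustable_wrench: steel adjustable wrench lying flat, 268 mm long, a bystander.
- chrome_nut: small ribbed chrome nut, 25 mm, a bystander.
- tape_measure: yellow tape measure, 90x69x30 mm, a bystander.

How it is judged:
By the outcome, as a careful person would: the job done as asked, in the order asked, and still so for the second after the job is handed in, while the arm keeps its last pose, push and grip.
It also fails if it takes over 64 s, if anything falls off the work surface, if the arm or the gripper's body presses on something with over 40 N, if the wrist force passes 120 N, or if a joint passes its speed limit or range.

## Working session

There is one attempt and no reset: what is moved stays moved. The work goes in short steps, Python scripts to look and compute and a shell command to move; the robot and the scene stay as the last step left them, time stands still between calls to the robot, and variables do not carry over. Pictures are saved under pics/ and viewed, and the job is handed in when it is done.

```bash
ls; mkdir -p pics; cat > h.py <<'E'
import numpy as np, cv2
from scipy.spatial.transform import Rotation as R
from rig import r
def world(s,u,v,z=None):
    K=s["camera_matrix"];p=np.array([(u-K[0,2])/K[0,0],(v-K[1,2])/K[1,1],1.0])
    A=np.array(s["attitude"]);A=R.from_quat(A).as_matrix() if A.size==4 else A
    d=A@np.array([p[0],-p[1],-1.0]);e=np.array(s["eye"])
    if z is None:
        zz=s["z_map"][int(round(v)),int(round(u))]
        return e+d*zz
    return e+d*(z-e[2])/d[2]
def proj(s,P):
    A=np.array(s["attitude"]);A=R.from_quat(A).as_matrix() if A.size==4 else A
    c=A.T@(np.array(P)-np.array(s["eye"]));K=s["camera_matrix"]
    return np.array([K[0,0]*c[0]/-c[2]+K[0,2],K[1,1]*c[1]/c[2]+K[1,2]])
def st():
    o=r.observe();print({k:np.round(v,3) for k,v in o.items()});return o
E
python3 - <<'E'
from h import *
np.set_printoptions(suppress=True,precision=3)
st()
names="indexer turntable turn_peg frame grip_bar bar_grip kickstand stand_pivot stand_foot lubricant_can adjustable_wrench chrome_nut tape_measure".split()
for n in ["side","top","wrist"]:
    s=r.snapshot(n);cv2.imwrite(f"pics/a_{n}.png",s["img"]);print(n,s["eye"],s["attitude"],s["camera_matrix"].tolist() if hasattr(s["camera_matrix"],'tolist') else s["camera_matrix"],[k for k in s])
    if n=="wrist":continue
    for m in names:
        q=r.mark_of(m,s)
        if q:
            u,v=q[0]["position"];print(m,round(q[0]["conf"],2),np.round([u,v]),world(s,u,v) if 0<=u<511 and 0<=v<383 else None)
E
```

```text
pics
{'t': np.float64(0.0), 'qpos': array([ 0.964,  0.105,  0.096,  1.564, -0.   ,  1.353]), 'joint_vel': array([-0.001,  0.   ,  0.002, -0.001,  0.   , -0.   ]), 'joint_efforts': array([ -0.   , -55.693,  50.365,   0.017,  -0.   ,  -0.   ]), 'ee_pos': array([227.238, 554.956, 230.521]), 'orientation': array([ 0.83 ,  0.557, -0.001,  0.   ]), 'wrist_force': array([-0.594,  0.212,  0.285]), 'torque': array([-0.004,  0.029,  0.053]), 'grip_width': np.float64(1.005)}
side [ 220.648 -625.246  577.051] [ 0.489 -0.108 -0.168  0.849] [[358.64149187282925, 0.0, 256.1175272473853], [0.0, 358.64149187282925, 191.285655273421], [0.0, 0.0, 1.0]] ['img', 'z_map', 'camera_matrix', 'eye', 'attitude', 'shot']
indexer 0.74 [264. 215.] [569.488 114.787  30.101]Traceback (most recent call last):
  File "<stdin>", line 9, in <module>
ValueError: it knows: adjustable_wrench, bar_grip, chrome_nut, grip_bar, indexer, lubricant_can, stand_foot, stand_pivot, tape_measure, turn_peg
```

```bash
python3 - <<'E'
from h import *
np.set_printoptions(suppress=True,precision=3)
names="indexer turn_peg grip_bar bar_grip stand_pivot stand_foot lubricant_can adjustable_wrench chrome_nut tape_measure".split()
for n in ["side","top"]:
    s=r.snapshot(n);cv2.imwrite(f"pics/a_{n}.png",s["img"]);print(n,s["eye"],s["attitude"])
    np.savez(f"{n}0.npz",**s)
    for m in names:
        for q in r.mark_of(m,s)[:2]:
            u,v=q["position"];print(m,round(q["conf"],2),np.round([u,v]),world(s,u,v) if 0<=u<511 and 0<=v<383 else None)
E
```

```text
side [ 220.648 -625.246  577.051] [ 0.489 -0.108 -0.168  0.849]
indexer 0.94 [265. 215.] [571.096 111.825  31.884]
indexer 0.26 [299. 278.] [ 549.579 -121.067   16.965]
turn_peg 0.84 [218. 186.] [482.394 249.394  68.007]
grip_bar 0.7 [298. 128.] [674.958 150.045 254.775]
bar_grip 0.75 [300. 124.] [697.354 177.926 254.267]
stand_pivot 0.57 [263. 152.] [582.939 165.409 197.055]
stand_pivot 0.42 [302. 128.] [689.891 157.063 251.612]
stand_foot 0.62 [237. 163.] [482.749  88.36  215.152]
lubricant_can 0.67 [302. 276.] [ 552.565 -127.182   26.577]
adjustable_wrench 0.6 [293. 336.] [ 472.349 -240.24     1.156]
chrome_nut 0.8 [237. 353.] [ 357.667 -243.979   15.274]
tape_measure 0.68 [223. 312.] [ 360.784 -160.199   29.815]
top [ 336.23    36.29  1525.998] [-0.048  0.047  0.713 -0.698]
indexer 0.79 [217. 181.] [546.225 149.084 201.592]
turn_peg 0.74 [188. 208.] [489.813 253.906  34.912]
grip_bar 0.81 [206. 127.] [685.044 173.409 254.801]
grip_bar 0.24 [210. 174.] [566.18  167.872 200.262]
bar_grip 0.49 [205. 124.] [693.369 175.444 257.881]
stand_pivot 0.73 [208. 168.] [582.129 171.9   205.848]
stand_foot 0.79 [239. 200.] [490.779  87.077 224.384]
lubricant_can 0.64 [302. 187.] [539.269 -95.361 106.87 ]
adjustable_wrench 0.98 [348. 212.] [ 472.255 -245.173    0.275]
chrome_nut 0.61 [343. 247.] [ 360.458 -221.637   19.003]
chrome_nut 0.37 [316. 244.] [ 372.657 -140.379   26.319]
tape_measure 0.68 [317. 248.] [ 361.289 -140.487   29.714]
```

View pics/a_side.png

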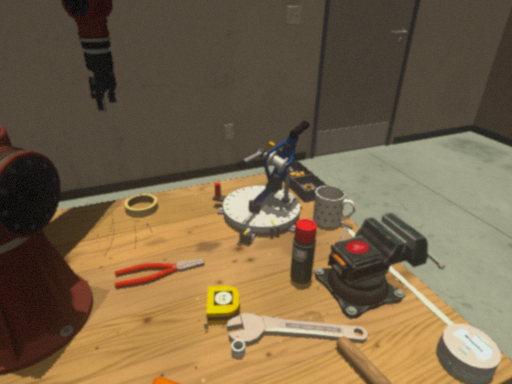

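View pics/a_top.png

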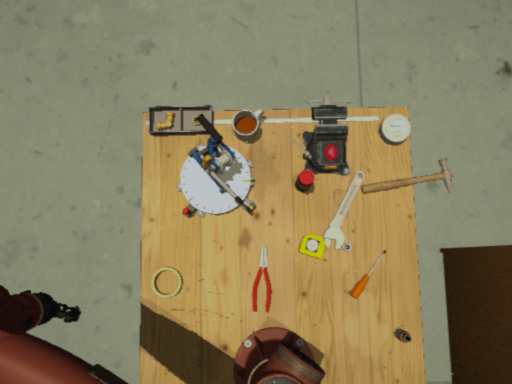

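```bash
python3 - <<'E'
from h import *
np.set_printoptions(suppress=True,precision=1)
for n in ["side","top"]:
    s=dict(np.load(f"{n}0.npz"))
    H,W=s["z_map"].shape
    K=s["camera_matrix"];A=R.from_quat(s["attitude"]).as_matrix()
    vv,uu=np.mgrid[:H,:W]
    d=np.stack([(uu-K[0,2])/K[0,0],-(vv-K[1,2])/K[1,1],-np.ones_like(uu,float)],-1)@A.T
    P=s["eye"]+d*s["z_map"][...,None]
    m=(abs(P[...,2]-33)<6)&(abs(P[...,0]-550)<160)&(abs(P[...,1]-150)<150)&(s["z_map"]>0)
    img=s["img"]; w=m&(img.min(-1)>90)
    pts=P[w][:,:2].astype(np.float32)
    c,rad=cv2.minEnclosingCircle(pts);print(n,c,rad,len(pts),P[w][:,2].mean())
    for name,u,v,z in ([("peg",188,208,55),("ind",217,181,0)] if n=="top" else [("peg",218,186,55)]): print(name,world(s,u,v,z))
    x0,y0,x1,y1=(170,100,270,225) if n=="top" else (190,100,345,265)
    f=6 if n=="top" else 5
    f=4.8 if n=="top" else 3.6
    cv2.imwrite(f"pics/b_{n}.png",cv2.resize(img[y0:y1,x0:x1],None,fx=f,fy=f,interpolation=cv2.INTER_CUBIC))
    if n=="top":
        # red peg pixels
        b,g,rr=[img[...,i].astype(int) for i in range(3)]
        red=(rr>90)&(rr>1.8*g)&(rr>1.8*b)&(uu<215)&(vv>180)&(vv<225)
        print("red",uu[red].mean(),vv[red].mean(),red.sum(),world(s,uu[red].mean(),vv[red].mean(),70))
E
```

```text
side (572.9864501953125, 159.15060424804688) 125.39738464355469 1900 31.595717946588532
peg [490.  274.7  55. ]
top (574.751953125, 160.2736358642578) 122.85205078125 2520 32.19296179599363
peg [488.3 250.4  55. ]
ind [578.5 165.9   0. ]
red 185.41379310344828 210.27586206896552 29 [480.1 256.   70. ]
```

View pics/b_side.png

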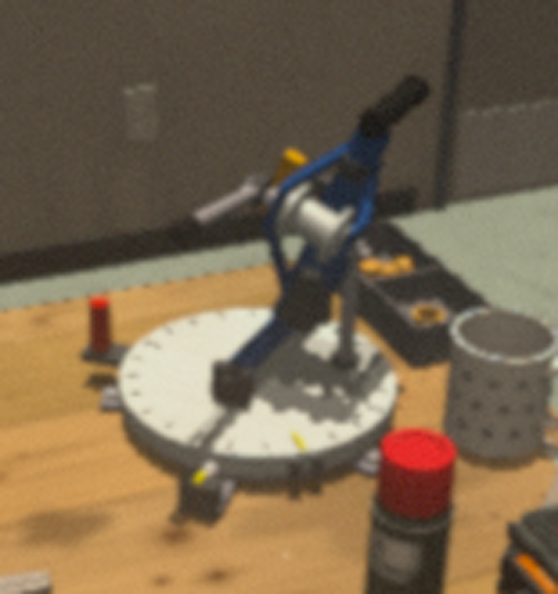

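View pics/b_top.png

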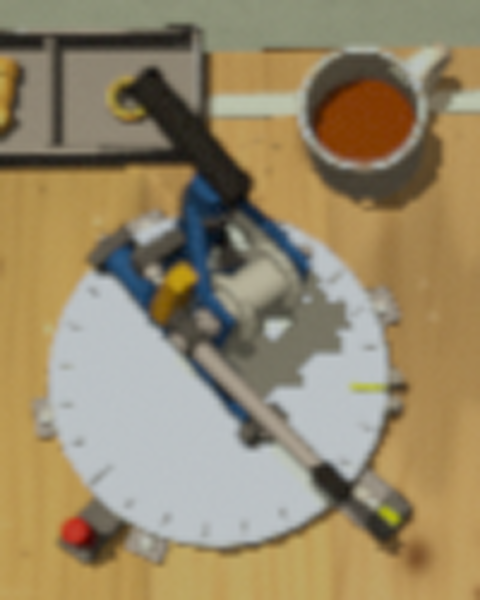

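```bash
python3 - <<'E'
from h import *
np.set_printoptions(suppress=True,precision=1)
s=dict(np.load("top0.npz"))
f=lambda x,y,z:world(s,170+(x+.5)/4.8-.5,100+(y+.5)/4.8-.5,z)
c=f(220,376,33);print("c",c)
ang=lambda p:np.arctan2(*(p-c)[1::-1])
for n,x,y,z in [("peg",77,530,76),("tmark",367,387,33),("tmarkin",352,387,33),("pmark",390,517,33),("barfar",150,82,245),("barnear",236,190,245),("foot",330,481,225)]:
    p=f(x,y,z);print(n,p,np.linalg.norm((p-c)[:2]),ang(p))
a=f(150,82,250);b=f(236,190,250);d=a-b;print(np.linalg.norm(d),np.arctan2(d[1],d[0]))
s=dict(np.load("side0.npz"))
f=lambda x,y,z:world(s,190+(x+.5)/3.6-.5,100+(y+.5)/3.6-.5,z)
for n,x,y,z in [("peg",100,303,76),("tmark",299,441,33),("pmark",203,474,33)]:
    p=f(x,y,z);print(n,p,np.linalg.norm((p-c)[:2]),ang(p))
E
```

```text
c [583.  167.9  33. ]
peg [480.2 254.4  76. ] 134.3358741252193 2.4422993633260623
tmark [573.8  72.6  33. ] 95.7961205831604 -1.6670626076493464
tmarkin [574.   82.3  33. ] 86.09035056383193 -1.675601965986398
pmark [488.8  59.2  33. ] 143.90268725153445 -2.2850836663752974
barfar [717.7 187.5 245. ] 136.08074385991694 0.1443314229272337
barnear [654.  139.3 245. ] 76.47737009584739 -0.3834059025389885
foot [490.2  89.6 225. ] 121.45560085252917 -2.4410119834964865
79.59031583863003 0.6472616897196557
peg [481.6 251.5  76. ] 131.4346520708907 2.452464242111559
tmark [576.   73.2  33. ] 94.94115476067758 -1.6446217439291482
pmark [495.4  61.3  33. ] 138.00340929979666 -2.2588323813309383
```

```bash
cat >> h.py <<'E'
def Rt(yaw,tilt=None):
    # tool down, x axis at yaw
    M=np.array([[np.cos(yaw),np.sin(yaw),0],[np.sin(yaw),-np.cos(yaw),0],[0,0,-1]]).T
    M=np.column_stack([[np.cos(yaw),np.sin(yaw),0],[np.sin(yaw),-np.cos(yaw),0],[0,0,-1]])
    return M if tilt is None else R.from_rotvec(tilt).as_matrix()@M
def go(p,M=None,yaw=None,p0=None,M0=None):
    o=r.observe()
    p0=np.array(o["ee_pos"]) if p0 is None else np.array(p0,float)
    M0=R.from_quat(o["orientation"]).as_matrix() if M0 is None else M0
    if yaw is not None:M=Rt(yaw)
    if M is None:M=M0
    sh=M0.T@(np.array(p,float)-p0)/250
    rv=R.from_matrix(M0.T@M).as_rotvec()/np.radians(30)
    print("shift",np.round(sh,4),"rot",np.round(rv,4),"dist",np.linalg.norm(sh)*250)
E
python3 - <<'E'
from h import *
go([480.5,253.5,170],yaw=0.87,p0=[227.454,555.249,231.331],M0=Rt(1.182))
E
```

```text
shift [-0.7332  1.3942  0.2453] rot [0.     0.     0.5959] dist 398.5551764536499
```

```bash
python3 -m pendant '-0.525 1 0 0 0 0.3 -1; -0.525 1 0 0 0 0.596 -1; -0.525 1 0 0 0 0.596 -1; -0.525 1 0 0 0 0.596 -1; -0.525 1 0 0 0 0.596 -1'; python3 - <<'E'
from h import *
st()
go([480.5,253.5,170],yaw=0.87)
E
```

```text
t: 1.82
ee_pos: [410.7, 336.7, 231.4]
orientation: [0.907, 0.42, 0.0, 0.0]
wrist_force: [-0.4, -0.1, 0.4]
grip_width: 1.004
{'t': np.float64(1.825), 'qpos': array([ 0.44 , -0.107, -0.113,  1.564, -0.   ,  1.144]), 'joint_vel': array([-0.459, -0.01 , -0.011,  0.003,  0.011, -0.462]), 'joint_efforts': array([  2.05 , -45.293,  50.149,   0.07 ,  -0.217,   0.429]), 'ee_pos': array([410.669, 336.734, 231.428]), 'orientation': array([0.907, 0.42 , 0.   , 0.   ]), 'wrist_force': array([-0.372, -0.083,  0.368]), 'torque': array([-0.01 ,  0.01 ,  0.002]), 'grip_width': np.float64(1.004)}
shift [-0.0734  0.4283  0.2459] rot [ 0.0008 -0.0007 -0.0047] dist 124.81072912274884
```

```bash
python3 -m pendant '-0.073 0.43 0.246 0 0 0 -1; -0.073 0.43 0.246 0 0 0 -1; -0.073 0.43 0.246 0 0 0 -1; -0.073 0.43 0.246 0 0 0 -1'; python3 - <<'E'
from h import *
s=r.snapshot("wrist");cv2.imwrite("pics/c_wrist.png",s["img"]);np.savez("w1.npz",**s)
for m in ["turn_peg","indexer","stand_foot","stand_pivot"]:
    for q in r.mark_of(m,s)[:2]:
        u,v=q["position"];print(m,round(q["conf"],2),np.round([u,v]),world(s,u,v) if 0<=u<511 and 0<=v<383 else None, world(s,u,v,55))
o=st();print(s["eye"],proj(s,o["ee_pos"]))
E
```

```text
t: 2.33
ee_pos: [479.3, 255.9, 170.2]
orientation: [0.907, 0.421, 0.0, -0.0]
wrist_force: [-0.4, 0.3, 0.2]
grip_width: 1.0
turn_peg 0.57 [255. 187.] [477.32313274 263.49755221  77.09741809] [482.22589296 259.74283569  55.        ]
indexer 0.8 [250. 281.] [564.77143005 184.32758986  33.73581819] [554.13444485 193.40155555  55.        ]
{'t': np.float64(2.575), 'qpos': array([ 0.251, -0.073, -0.191,  1.451,  0.   ,  0.95 ]), 'joint_vel': array([-0.005,  0.003, -0.004, -0.003,  0.001, -0.001]), 'joint_efforts': array([-1.8600e-01, -4.6712e+01,  5.0480e+01, -7.0000e-03, -3.0000e-03,
        6.0000e-03]), 'ee_pos': array([479.272, 256.761, 170.644]), 'orientation': array([0.907, 0.422, 0.001, 0.   ]), 'wrist_force': array([-0.585,  0.461, -0.724]), 'torque': array([ 0.001,  0.024, -0.002]), 'grip_width': np.float64(0.997)}
[424.91027154 303.63727488 313.32942919] [249.45869134 244.67605614]
```

View pics/c_wrist.png

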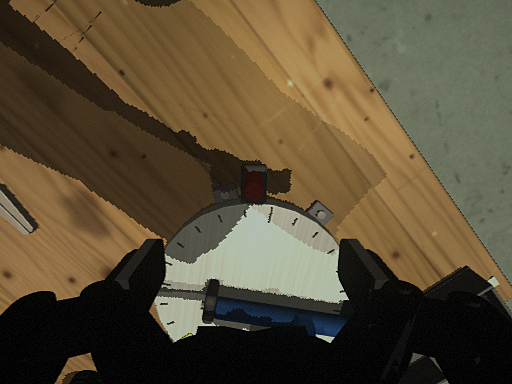

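```bash
python3 - <<'E'
from h import *
np.set_printoptions(suppress=True,precision=1)
from scipy.optimize import least_squares
s=dict(np.load("w1.npz"));img=s["img"]
cv2.imwrite("pics/c2.png",cv2.resize(img[155:300,140:370],None,fx=3.4,fy=3.4,interpolation=cv2.INTER_CUBIC))
b,g,rr=[img[...,i].astype(int) for i in range(3)]
vv,uu=np.mgrid[:384,:512]
red=(rr>50)&(rr>2*g)&(rr>2*b)&(abs(uu-255)<25)&(abs(vv-187)<30)
print(red.sum(),uu[red].min(),uu[red].max(),vv[red].min(),vv[red].max(),uu[red].mean(),vv[red].mean())
z=s["z_map"]; P=[world(s,u,v) for u,v in zip(uu[red],vv[red]) if z[v,u]>0]
P=np.array(P);print("red pts",P.mean(0),P.min(0),P.max(0)); T=P[P[:,2]>70];print(T.mean(0),len(T),T.min(0),T.max(0))
t=s["z_map"]; 
W=np.array([[world(s,u,v) for u in range(140,370)] for v in range(190,300)])
m=(abs(W[...,2]-33)<4)
mu=m.astype(np.uint8)
cv2.imwrite("pics/c3.png",mu*255)
pts=[]
for j in range(0,230):
    col=np.where(m[:,j])[0]
    if len(col)>20: pts.append(W[col[0]+0,j][:2])
pts=np.array(pts)
f=lambda p:np.hypot(pts[:,0]-p[0],pts[:,1]-p[1])-p[2]
q=least_squares(f,[583,168,111],loss="soft_l1");print(q.x,len(pts))
f2=lambda p:np.hypot(pts[:,0]-p[0],pts[:,1]-p[1])-111
q=least_squares(f2,[583,168],loss="soft_l1");print(q.x)
E
```

```text
31 246 262 183 200 253.80645161290323 188.80645161290323
red pts [478.1 262.   76.1] [472.9 254.6  74.5] [484.5 267.7  77.3]
[478.1 262.   76.1] 31 [472.9 254.6  74.5] [484.5 267.7  77.3]
[581.2 174.5 108.7] 175
[583.2 172.8]
```

View pics/c2.png

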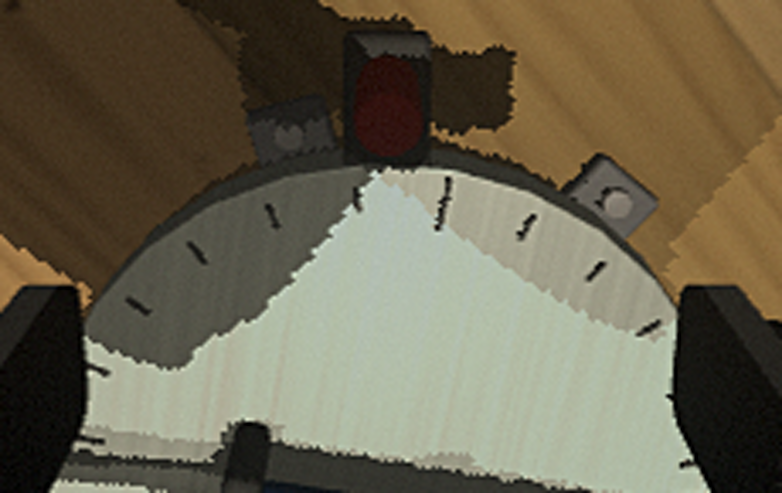

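```bash
python3 - <<'E'
from h import *
s=dict(np.load("w1.npz"));print(world(s,254.1,191.2,76))
go([480.5,257.5,46],yaw=0.87)
E
```

```text
[479.91510147 260.79109651  76.        ]
shift [0.0048 0.0015 0.4986] rot [ 0.0013 -0.0023  0.003 ] dist 124.65251505109535
```

Descend, then close gently on the peg.

```bash
python3 -m pendant '0.005 0 0.25 0 0 0 -1; 0.005 0 0.4 0 0 0 -1; 0.005 0 0.5 0 0 0 -1; 0.005 0 0.5 0 0 0 -1' && python3 -m pendant '0 0 0 0 0 0 1; 0 0 0 0 0 0 1; 0 0 0 0 0 0 1; 0 0 0 0 0 0 1; 0 0 0 0 0 0 1' 25 && python3 - <<'E'
from h import *
s=r.snapshot("wrist");cv2.imwrite("pics/d_wrist.png",s["img"])
st()
E
```

```text
t: 3.08
ee_pos: [478.5, 256.9, 43.3]
orientation: [0.907, 0.422, -0.002, -0.0]
wrist_force: [0.4, 0.1, 0.7]
grip_width: 1.004
t: 3.7
ee_pos: [480.7, 256.9, 45.5]
orientation: [0.907, 0.421, 0.001, -0.0]
wrist_force: [-1.2, 0.3, 5.7]
grip_width: 0.198
{'t': np.float64(3.75), 'qpos': array([ 0.251, -0.011, -0.361,  1.22 ,  0.   ,  0.951]), 'joint_vel': array([ 0.   ,  0.001, -0.   , -0.001,  0.   , -0.001]), 'joint_efforts': array([-4.0000e-01, -4.5284e+01,  4.6075e+01, -3.1800e-01, -1.6100e-01,
        9.0000e-03]), 'ee_pos': array([480.697, 256.902,  45.517]), 'orientation': array([0.907, 0.421, 0.001, 0.   ]), 'wrist_force': array([-0.866,  0.073,  4.612]), 'torque': array([ 0.069,  0.223, -0.056]), 'grip_width': np.float64(0.202)}
```

View pics/d_wrist.png

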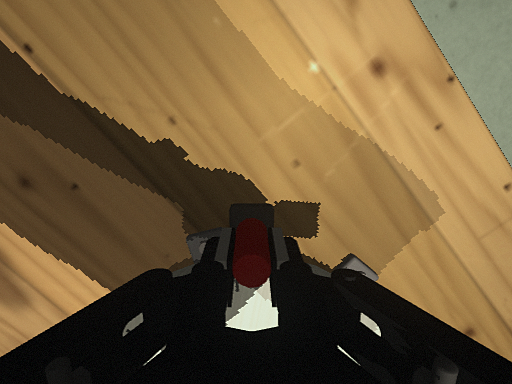

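```bash
python3 -m pendant '0.0324 0.001 0 0 0 0.1146 1; 0.0646 0.004 0 0 0 0.229 1; 0.0967 0.0087 0 0 0 0.344 1; 0.1284 0.0155 0 0 0 0.458 1; 0.16 0.024 0 0 0 0.573 1' && python3 - <<'E'
from h import *
s=r.snapshot("side");cv2.imwrite("pics/e_side.png",cv2.resize(s["img"][100:265,190:345],None,fx=3.6,fy=3.6,interpolation=cv2.INTER_CUBIC))
s=r.snapshot("top");cv2.imwrite("pics/e_top.png",cv2.resize(s["img"][100:225,170:270],None,fx=4.8,fy=4.8,interpolation=cv2.INTER_CUBIC))
st()
E
```

```text
t: 4.38
ee_pos: [511.3, 283.5, 45.6]
orientation: [0.96, 0.28, 0.001, 0.0]
wrist_force: [-0.1, -2.1, 6.8]
grip_width: 0.202
{'t': np.float64(4.475), 'qpos': array([ 0.283,  0.109, -0.237,  1.223,  0.   ,  1.285]), 'joint_vel': array([-0.001, -0.015, -0.017,  0.005, -0.002, -0.053]), 'joint_efforts': array([ 3.0200e-01, -4.9902e+01,  4.5738e+01, -4.6000e-02,  6.1000e-02,
        6.6200e-01]), 'ee_pos': array([511.686, 283.748,  45.522]), 'orientation': array([ 0.96 ,  0.281,  0.001, -0.   ]), 'wrist_force': array([-0.181,  0.492,  5.854]), 'torque': array([-0.047,  0.011, -0.103]), 'grip_width': np.float64(0.205)}
```

View pics/e_side.png

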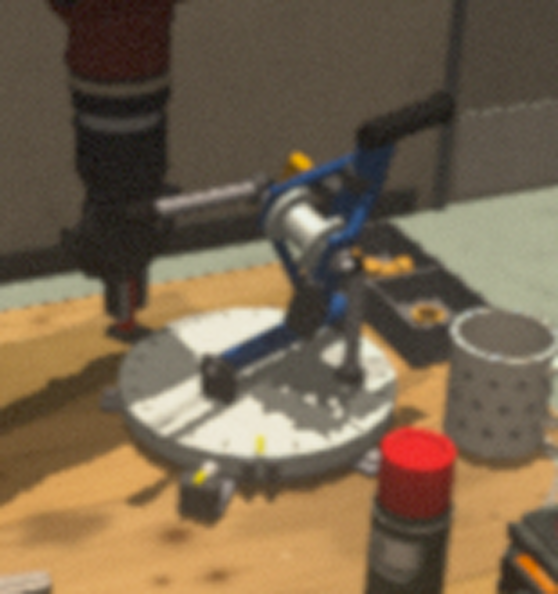

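View pics/e_top.png

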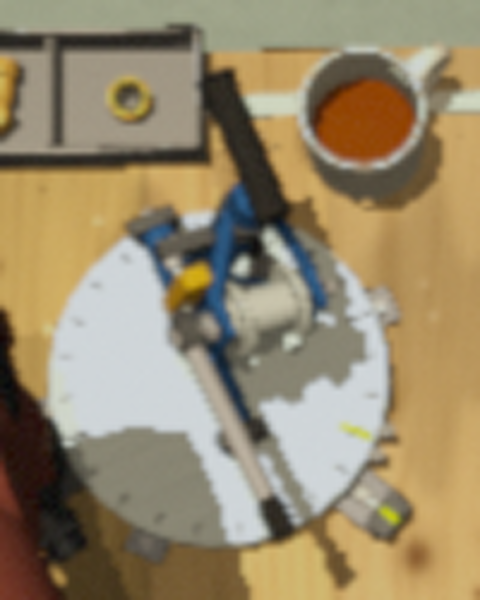

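```bash
python3 -m pendant '0.0324 0.001 0 0 0 0.1146 1; 0.0646 0.004 0 0 0 0.229 1; 0.0967 0.0087 0 0 0 0.344 1; 0.1284 0.0155 0 0 0 0.458 1; 0.16 0.024 0 0 0 0.573 1' && python3 - <<'E'
from h import *
s=r.snapshot("side");cv2.imwrite("pics/f_side.png",cv2.resize(s["img"][190:265,190:345],None,fx=4.5,fy=4.5,interpolation=cv2.INTER_CUBIC))
s=r.snapshot("top");cv2.imwrite("pics/f_top.png",cv2.resize(s["img"][100:225,170:270],None,fx=4.8,fy=4.8,interpolation=cv2.INTER_CUBIC))
st()
E
```

```text
t: 5.1
ee_pos: [548.5, 299.8, 45.6]
orientation: [0.991, 0.134, 0.001, 0.0]
wrist_force: [1.2, -2.4, 4.2]
grip_width: 0.201
{'t': np.float64(5.2), 'qpos': array([ 2.920e-01,  2.270e-01, -1.060e-01,  1.236e+00, -1.000e-03,
        1.594e+00]), 'joint_vel': array([ 0.001, -0.014, -0.015, -0.007,  0.001, -0.042]), 'joint_efforts': array([  0.968, -56.048,  45.804,   0.297,   0.438,   0.501]), 'ee_pos': array([548.492, 299.796,  45.545]), 'orientation': array([0.991, 0.134, 0.001, 0.   ]), 'wrist_force': array([ 1.402, -1.589,  5.102]), 'torque': array([-0.167, -0.311, -0.166]), 'grip_width': np.float64(0.201)}
```

View pics/f_side.png

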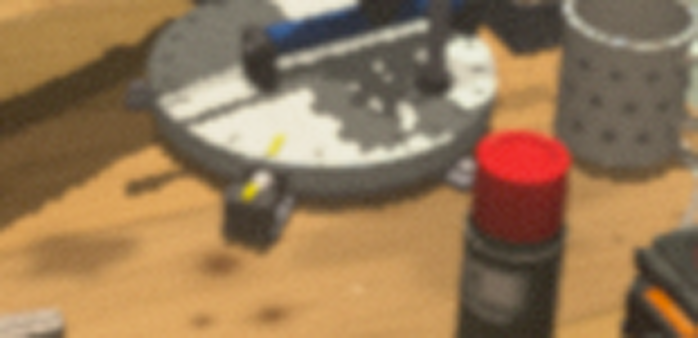

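View pics/f_top.png

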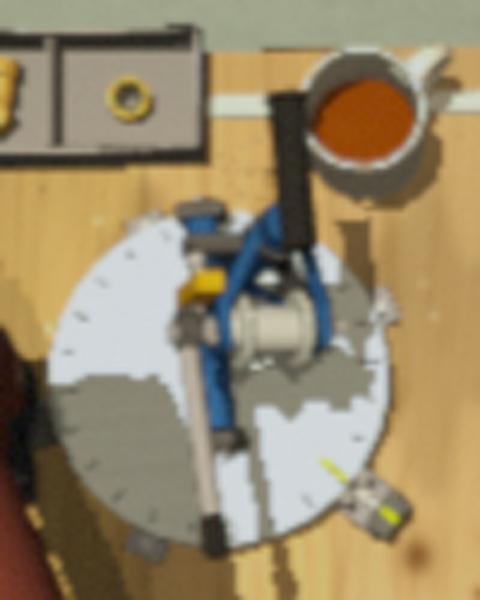

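```bash
python3 -m pendant '0 0 0 0 0 0 -1; 0 0 0 0 0 0 -1; 0 0 0 0 0 0 -1; 0 0 0 0 0 0 -1' && python3 -m pendant '0 0 -0.25 0 0 0 -1; 0 0 -0.5 0 0 0 -1; 0 0 -0.75 0 0 0 -1; 0 0 -0.88 0 0 0 -1; 0 0 -0.88 0 0 0 -1' && python3 - <<'E'
from h import *
np.set_printoptions(suppress=True,precision=1)
for n in ["side","top"]:
    s=r.snapshot(n);np.savez(f"{n}1.npz",**s)
    x0,y0,x1,y1=(170,100,270,225) if n=="top" else (190,100,345,265)
    f=4.8 if n=="top" else 3.6
    cv2.imwrite(f"pics/g_{n}.png",cv2.resize(s["img"][y0:y1,x0:x1],None,fx=f,fy=f,interpolation=cv2.INTER_CUBIC))
    for m in "indexer turn_peg grip_bar bar_grip stand_pivot stand_foot".split():
        for q in r.mark_of(m,s)[:1]:
            u,v=q["position"];print(m,round(q["conf"],2),np.round([u,v],1),world(s,u,v) if 0<=u<511 and 0<=v<383 else None)
o=r.observe();print(o["t"],o["ee_pos"],o["orientation"],o["wrist_force"])
E
```

```text
t: 5.7
ee_pos: [547.4, 299.9, 44.7]
orientation: [0.991, 0.135, -0.0, -0.0]
wrist_force: [-0.3, -0.4, -0.9]
grip_width: 0.998
t: 6.32
ee_pos: [548.8, 300.4, 268.4]
orientation: [0.991, 0.135, 0.003, -0.0]
wrist_force: [0.5, -0.6, 0.0]
grip_width: 0.999
indexer 0.57 [264.6 213.7] [572.9 118.6  32.5]
turn_peg 0.86 [233.1 176.7] [546.5 298.6  63.9]
grip_bar 0.7 [309.8 137.4] [681.   98.8 247.7]
bar_grip 0.83 [308.6 137.7] [676.6  97.1 248.1]
stand_foot 0.67 [220.4 149.3] [ 995.8 1860.4 -543. ]
indexer 0.76 [217.  182.2] [564.9 160.7  62.3]
turn_peg 0.88 [174.9 185.3] [567.9 300.5  -3.1]
grip_bar 0.66 [227.6 136.8] [656.7 114.5 258.4]
bar_grip 0.5 [232.4 130.6] [674.5 101.6 254.5]
stand_pivot 0.76 [206.3 167.6] [584.6 178.1 202.1]
stand_foot 0.78 [213.5 210.9] [462.3 157.7 216.8]
7.025 [547.5 299.9 264.8] [ 1.   0.1  0.  -0. ] [ 0.6  0.4 -0.5]
```

View pics/g_side.png

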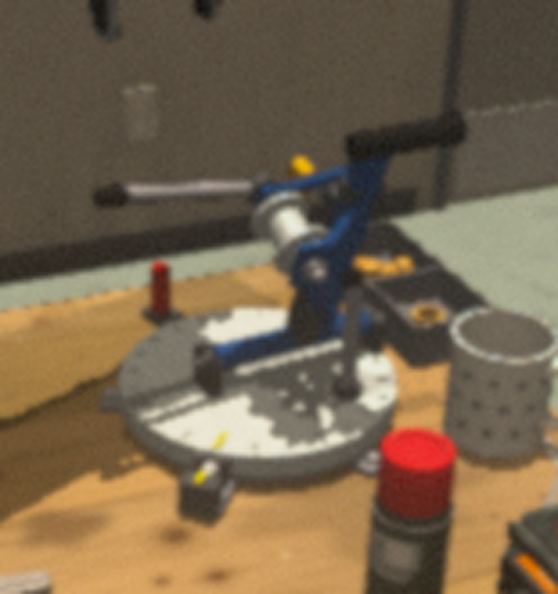

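View pics/g_top.png

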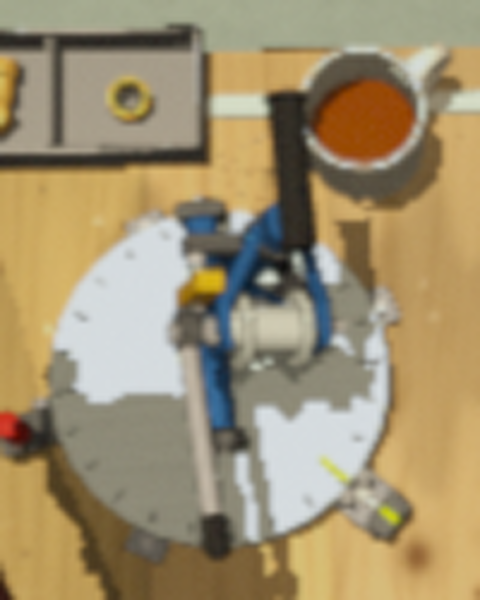

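```bash
python3 - <<'E'
from h import *
np.set_printoptions(suppress=True,precision=1)
s=dict(np.load("top1.npz"))
f=lambda x,y,z:world(s,170+(x+.5)/4.8-.5,100+(y+.5)/4.8-.5,z)
print("peg",f(12,425,76))
a=f(288,97,246);b=f(298,245,246);print("bar",a,b,np.arctan2(*(a-b)[1::-1]),np.linalg.norm(a-b))
for y in (350,420,480,515,533,550):
    x=np.interp(y,[340,533],[189,217]);u,v=170+(x+.5)/4.8-.5,100+(y+.5)/4.8-.5
    print("leg",world(s,u,v))
print("footray z",[f(217,533,z) for z in (205,215,225)])
s=dict(np.load("side1.npz"))
f=lambda x,y,z=None:world(s,190+(x+.5)/3.6-.5,100+(y+.5)/3.6-.5,z)
print("peg",f(161,267,76))
for x,y in [(108,194),(135,192),(180,190),(230,187),(250,186)]: print("leg side",f(x,y))
print("foot side ray",[f(108,194,z) for z in (205,215,225)])
go([462,158,245],yaw=0.03)
E
```

```text
peg [547.4 295.3  76. ]
bar [707.  109.3 246. ] [621.4 104.7 246. ] 0.05307172471179694 85.74702608449442
leg [570.8 170.  201. ]
leg [529.2 164.  205.4]
leg [493.7 158.7 212.4]
leg [472.3 154.8 225.4]
leg [462.7 154.  218.7]
leg [453.  154.  219.7]
footray z [array([464.1, 155.2, 205. ]), array([463.1, 154.3, 215. ]), array([462.1, 153.4, 225. ])]
peg [548.9 293.4  76. ]
leg side [460.1 150.  216.9]
leg side [480.8 154.1 213.4]
leg side [516.3 160.4 206.8]
leg side [556.6 165.  201. ]
leg side [573.8 168.3 197.8]
foot side ray [array([468. , 175.6, 205. ]), array([461.3, 154. , 215. ]), array([454.7, 132.5, 225. ])]
shift [-0.5  0.5  0.1] rot [-0.  -0.   0.5] dist 166.88673444055667
```

```bash
python3 - <<'E'
from h import *
go([484,156.5,245],yaw=0.07)
E
python3 -m pendant '0 0 -0.02 0 0 0 1;0 0 -0.02 0 0 0 1;0 0 -0.02 0 0 0 1'
```

```text
shift [-0.3979  0.4852  0.0791] rot [-1.000e-04 -1.000e-04  3.817e-01] dist 158.11502702587998
t: 7.4
ee_pos: [547.6, 300.0, 270.0]
orientation: [0.991, 0.135, 0.0, -0.0]
wrist_force: [-0.5, 0.4, 0.2]
grip_width: 0.376
```

```bash
python3 -m pendant '-0.398 0.485 0.1 0 0 0.382 1;-0.398 0.485 0.1 0 0 0.382 1;-0.398 0.485 0.1 0 0 0.382 1;-0.398 0.485 0.1 0 0 0.382 1;-0.398 0.485 0.1 0 0 0.382 1'; python3 - <<'E'
from h import *
s=r.snapshot("side");cv2.imwrite("pics/h_side.png",cv2.resize(s["img"][60:265,190:345],None,fx=2.9,fy=2.9,interpolation=cv2.INTER_CUBIC))
s=r.snapshot("wrist");cv2.imwrite("pics/h_wrist.png",s["img"])
st();go([484,156.5,240],yaw=0.07)
E
```

```text
t: 8.02
ee_pos: [484.3, 156.8, 245.1]
orientation: [0.999, 0.035, 0.0, -0.0]
wrist_force: [0.2, -0.3, 0.4]
grip_width: -0.0
{'t': np.float64(8.125), 'qpos': array([ 0.056, -0.17 , -0.146,  1.594,  0.   ,  1.556]), 'joint_vel': array([ 0.005,  0.006,  0.002,  0.002, -0.002, -0.003]), 'joint_efforts': array([-4.5300e-01, -4.2025e+01,  5.0049e+01,  1.4000e-02, -1.3000e-02,
        5.0000e-03]), 'ee_pos': array([484.307, 157.24 , 244.995]), 'orientation': array([ 0.999,  0.035,  0.   , -0.   ]), 'wrist_force': array([-0.196,  0.523,  0.682]), 'torque': array([-0.033, -0.025, -0.009]), 'grip_width': np.float64(-0.002)}
shift [-0.0014  0.0029  0.02  ] rot [-0.0004 -0.0007  0.0014] dist 5.059104617976055
```

View pics/h_side.png

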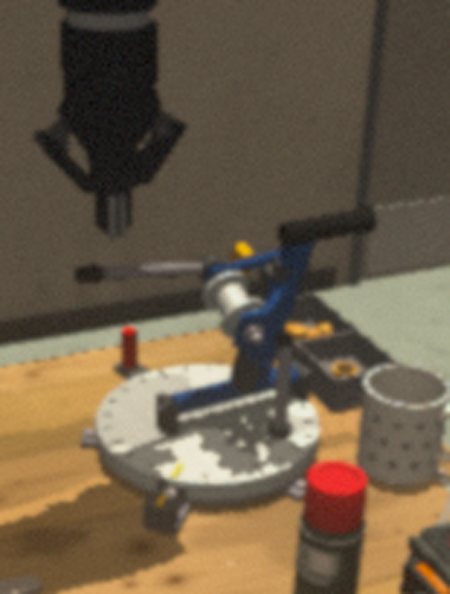

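View pics/h_wrist.png

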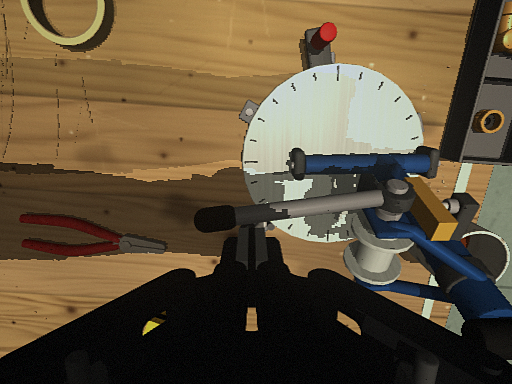

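```bash
python3 - <<'E'
from h import *
np.set_printoptions(suppress=True,precision=1)
s=r.snapshot("wrist")
for u,v in [(215,219),(240,216),(255,213),(262,212),(290,209),(340,204),(370,201)]: print(u,v,world(s,u,v))
print(proj(s,[484.3,157,245]),proj(s,[484.3,157,215]))
E
```

```text
215 219 [461.9 162.1 221.3]
240 216 [476.9 163.3 216.5]
255 213 [486.2 165.1 214.3]
262 212 [490.5 166.2 214.7]
290 209 [508.5 168.3 211.3]
340 204 [542.  172.  205.4]
370 201 [562.6 174.6 202.6]
[251.1 246.9] [251.1 225.1]
```

```bash
python3 -m pendant '0 -0.01 0.06 0 0 0 1;0 -0.01 0.1 0 0 0 1;0 -0.01 0.12 0 0 0 1;0 -0.01 0.14 0 0 0 1; 0 -0.01 0.14 0 0 0 1'
```

```text
t: 8.8
ee_pos: [483.8, 159.1, 209.8]
orientation: [0.999, 0.035, 0.0, -0.0]
wrist_force: [-0.3, 1.1, 2.9]
grip_width: 0.002
```

```bash
python3 -m pendant '0 -0.014 0.04 0 0 0 1;0 -0.028 0.08 0 0 0 1;0 -0.042 0.12 0 0 0 1;0 -0.056 0.16 0 0 0 1'; python3 - <<'E'
from h import *
s=r.snapshot("side");cv2.imwrite("pics/i_side.png",cv2.resize(s["img"][60:265,190:345],None,fx=2.9,fy=2.9,interpolation=cv2.INTER_CUBIC))
s=r.snapshot("wrist");cv2.imwrite("pics/i_wrist.png",s["img"])
st()
E
```

```text
t: 9.3
ee_pos: [483.3, 173.1, 169.4]
orientation: [0.999, 0.035, 0.001, 0.0]
wrist_force: [1.0, 0.5, 4.0]
grip_width: -0.0
{'t': np.float64(9.4), 'qpos': array([ 0.089, -0.166, -0.282,  1.457, -0.   ,  1.59 ]), 'joint_vel': array([-0.006, -0.005,  0.017,  0.023, -0.003, -0.007]), 'joint_efforts': array([ 2.0600e-01, -4.2605e+01,  5.0972e+01, -4.5500e-01,  2.1000e-02,
        8.2000e-02]), 'ee_pos': array([482.009, 173.117, 168.114]), 'orientation': array([ 0.999,  0.035, -0.001,  0.   ]), 'wrist_force': array([-0.254, -0.032,  0.077]), 'torque': array([ 0.024, -0.039,  0.036]), 'grip_width': np.float64(-0.001)}
```

View pics/i_side.png

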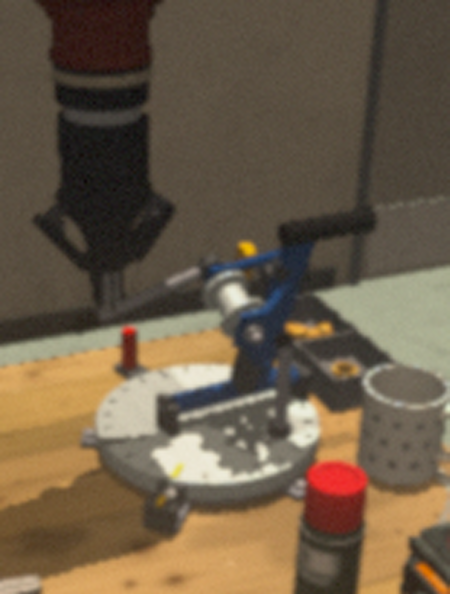

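View pics/i_wrist.png

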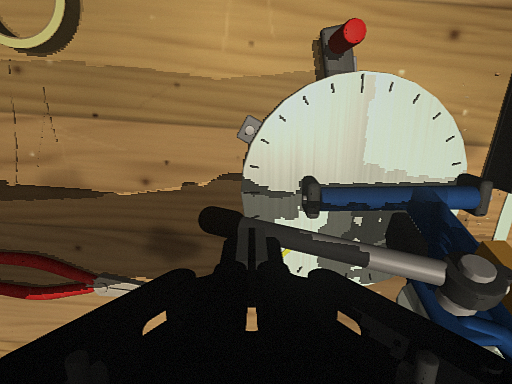

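```bash
python3 -m pendant '0.01 -0.014 0.04 0 0 0 1;0.02 -0.028 0.08 0 0 0 1;0.04 -0.042 0.12 0 0 0 1;0.05 -0.05 0.14 0 0 0 1'; python3 - <<'E'
from h import *
s=r.snapshot("side");cv2.imwrite("pics/j_side.png",cv2.resize(s["img"][60:265,190:345],None,fx=2.9,fy=2.9,interpolation=cv2.INTER_CUBIC))
s=r.snapshot("wrist");cv2.imwrite("pics/j_wrist.png",s["img"])
st()
E
```

```text
t: 9.9
ee_pos: [494.2, 186.6, 133.5]
orientation: [0.999, 0.035, -0.001, 0.0]
wrist_force: [0.1, -0.0, -0.2]
grip_width: -0.001
{'t': np.float64(10.0), 'qpos': array([ 0.113, -0.11 , -0.293,  1.389,  0.   ,  1.614]), 'joint_vel': array([-0.003, -0.015,  0.006,  0.013, -0.003, -0.005]), 'joint_efforts': array([ 1.1000e-01, -4.4359e+01,  5.0315e+01, -2.8600e-01,  1.8000e-02,
        4.7000e-02]), 'ee_pos': array([494.066, 186.462, 133.719]), 'orientation': array([ 0.999,  0.035, -0.001,  0.   ]), 'wrist_force': array([-0.05 ,  0.077, -0.187]), 'torque': array([ 0.034, -0.006,  0.009]), 'grip_width': np.float64(-0.003)}
```

View pics/j_side.png

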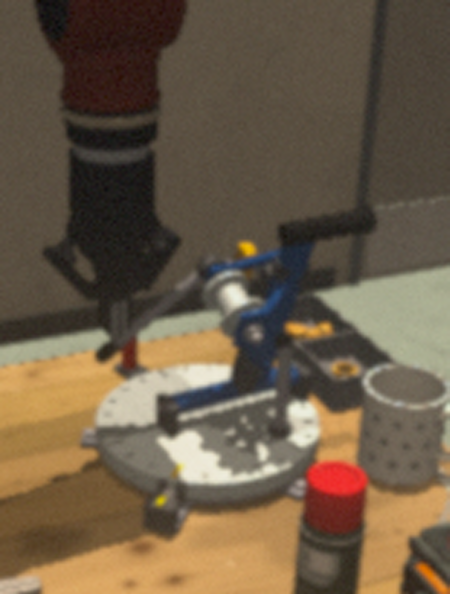

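View pics/j_wrist.png

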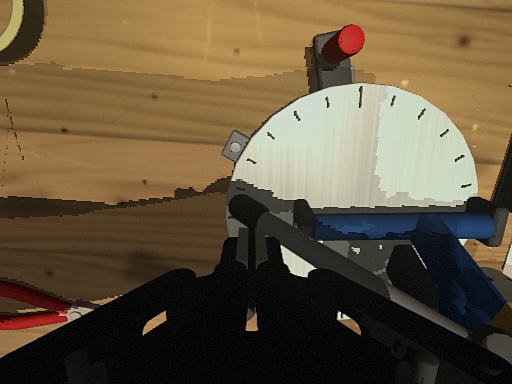

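```bash
python3 -m pendant '0.015 -0.01 0.03 0 0 0 1;0.03 -0.02 0.06 0 0 0 1;0.05 -0.028 0.08 0 0 0 1;0.065 -0.033 0.1 0 0 0 1'; python3 - <<'E'
from h import *
s=r.snapshot("side");cv2.imwrite("pics/k_side.png",cv2.resize(s["img"][60:265,190:345],None,fx=2.9,fy=2.9,interpolation=cv2.INTER_CUBIC))
s=r.snapshot("wrist");cv2.imwrite("pics/k_wrist.png",s["img"])
st()
E
```

```text
t: 10.5
ee_pos: [510.4, 195.9, 109.4]
orientation: [0.999, 0.035, -0.0, -0.0]
wrist_force: [0.1, 0.2, 0.4]
grip_width: -0.003
{'t': np.float64(10.6), 'qpos': array([ 0.127, -0.045, -0.276,  1.34 ,  0.   ,  1.628]), 'joint_vel': array([-0.002, -0.016, -0.001,  0.015, -0.003, -0.003]), 'joint_efforts': array([ 2.1000e-02, -4.7472e+01,  5.0300e+01, -2.9100e-01,  1.1000e-02,
        2.5000e-02]), 'ee_pos': array([510.054, 195.779, 109.1  ]), 'orientation': array([ 0.999,  0.035, -0.   ,  0.   ]), 'wrist_force': array([ 0.433, -0.748, -0.821]), 'torque': array([-0.014,  0.021,  0.029]), 'grip_width': np.float64(-0.002)}
```

View pics/k_side.png

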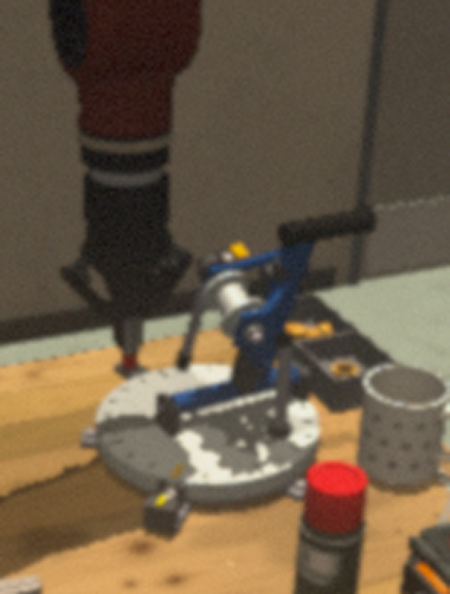

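View pics/k_wrist.png

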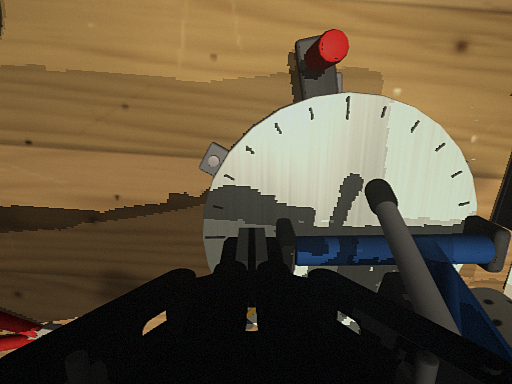

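```bash
python3 -m pendant '-0.04 0 -0.1 0 0 0 1;-0.1 0 -0.3 0 0 0 -1;-0.1 0 -0.5 0 0 0 -1;-0.1 0 -0.7 0 0 0 -1;-0.1 0 -0.7 0 0 0 -1'; python3 - <<'E'
from h import *
np.set_printoptions(suppress=True,precision=1)
for n in ["side","top","wrist"]:
    s=r.snapshot(n);np.savez(f"{n}2.npz",**s)
    x0,y0,x1,y1=(170,100,270,225) if n=="top" else (190,100,345,265)
    f=4.8 if n=="top" else 3.6
    cv2.imwrite(f"pics/l_{n}.png",cv2.resize(s["img"][y0:y1,x0:x1],None,fx=f,fy=f,interpolation=cv2.INTER_CUBIC) if n!="wrist" else s["img"])
    for m in "indexer turn_peg grip_bar bar_grip stand_pivot stand_foot".split():
        for q in r.mark_of(m,s)[:1]:
            u,v=q["position"];print(m,round(q["conf"],2),np.round([u,v],1),world(s,u,v) if 0<=u<511 and 0<=v<383 else None)
o=r.observe();print(o["t"],o["ee_pos"],o["orientation"],o["wrist_force"])
E
```

```text
t: 11.22
ee_pos: [486.7, 194.2, 289.4]
orientation: [0.999, 0.035, 0.004, -0.0]
wrist_force: [-0.1, 0.1, -1.1]
grip_width: 0.845
indexer 0.55 [264.7 215.1] [571.  113.5  31.5]
turn_peg 0.71 [231.9 176.7] [544.1 303.   62.2]
grip_bar 0.6 [303.1 137.4] [660.7  97.3 251. ]
bar_grip 0.8 [310.7 136.4] [684.5 100.5 249.2]
stand_pivot 0.51 [261.2 148.9] [581.8 172.9 201.6]
stand_foot 0.53 [256.2 180.9] [585.9 210.7  85.9]
indexer 0.98 [212.5 181.3] [566.5 173.5  71.7]
turn_peg 0.65 [313.3 246.1] [ 365.6 -128.9   38.8]
grip_bar 0.62 [228.9 133.7] [666.  111.1 255.2]
bar_grip 0.49 [212.4 181.4] [566.2 173.8  71.7]
stand_pivot 0.49 [209.4 168.7] [581.4 169.5 201.9]
stand_foot 0.55 [196.2 171.9] [476.  136.5 744.9]
indexer 0.85 [313.  174.7] [571.7 181.3  33.8]
turn_peg 0.87 [307.5  79.7] [541.6 299.2  75.6]
stand_pivot 0.92 [363.8 224.5] [579.4 179.2 203.7]
stand_foot 0.93 [335.6 155.2] [582.5 218.1  87.6]
12.275 [485.1 194.  284.9] [ 1.  0.  0. -0.] [-0.7 -0.1  0.3]
```

View pics/l_side.png

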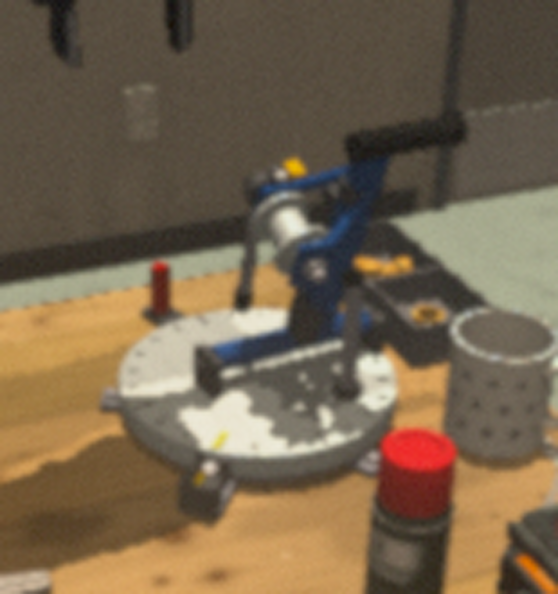

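View pics/l_top.png

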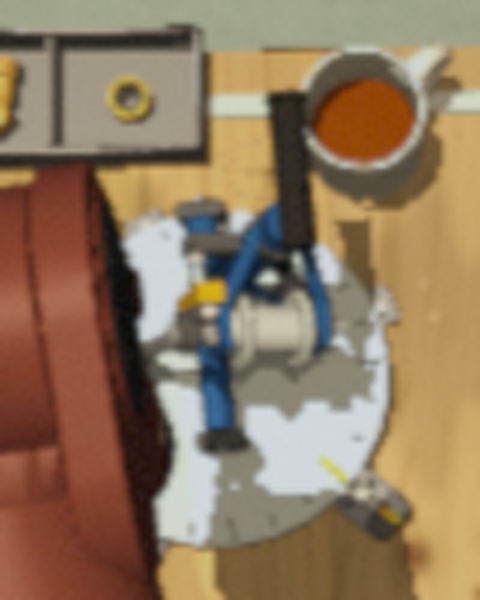

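View pics/l_wrist.png

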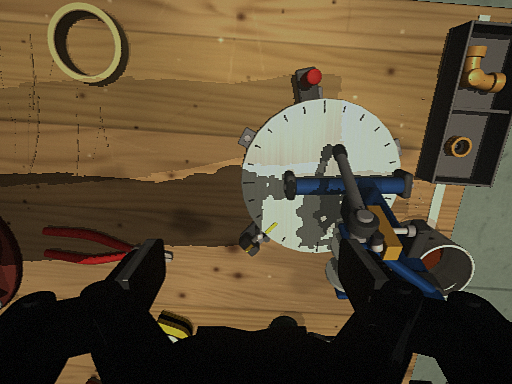

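```bash
cat >> h.py <<'E'
def Ml(lean,yaw=0.06):
    xt=np.array([np.cos(yaw),np.sin(yaw),0]);yt=np.array([-np.sin(yaw),np.cos(yaw),0]);z=np.array([0,0,1.])
    u=np.cos(lean)*z-np.sin(lean)*yt; v=np.cos(lean)*yt+np.sin(lean)*z
    return np.column_stack([v,xt,-u]),u
E
python3 - <<'E'
from h import *
np.set_printoptions(suppress=True,precision=1)
s=dict(np.load("side2.npz"))
f=lambda x,y,z=None:world(s,190+(x+.5)/3.6-.5,100+(y+.5)/3.6-.5,z)
print("bar side",f(348,147,246),f(463,128,246),[f(x,np.interp(x,[348,463],[147,128])) for x in (370,400,430,450)])
go([550,140,335],yaw=0.59)
E
```

```text
bar side [618.1 104.7 246. ] [711.7 108.2 246. ] [array([631.5,  98.5, 249.1]), array([654.4,  97.8, 249.8]), array([678.8,  98.9, 249.8]), array([695.8, 100.4, 249.4])]
shift [ 0.2  0.2 -0.2] rot [ 0. -0. -1.] dist 98.16113426956649
```

```bash
sed -i 's/yaw=0.06/yaw=0.05/' h.py; python3 - <<'E'
from h import *
go([550,140,335],yaw=0.59)
E
python3 -m pendant '0.1 0 -0.2 0 0 -0.35 -1;0.24 0.23 -0.2 0 0 -0.7 -1;0.24 0.23 -0.2 0 0 -0.99 -1;0.24 0.23 -0.2 0 0 -0.99 -1'
python3 - <<'E'
from h import *
go([620,110,335],yaw=1.1)
E
```

```text
shift [ 0.2438  0.2335 -0.2005] rot [ 0.000e+00 -3.000e-04 -9.933e-01] dist 98.16113426956649
t: 12.78
ee_pos: [549.2, 140.2, 334.5]
orientation: [0.957, 0.289, -0.0, -0.0]
wrist_force: [0.5, 0.0, -1.4]
grip_width: 0.998
shift [ 0.169   0.2571 -0.0021] rot [-9.000e-04  5.000e-04 -9.819e-01] dist 76.92938370696612
```

```bash
python3 -m pendant '0.08 0.13 0 0 0 -0.35 -1;0.169 0.257 0 0 0 -0.7 -1;0.169 0.257 0 0 0 -0.98 -1;0.169 0.257 0 0 0 -0.98 -1'
python3 - <<'E'
from h import *
M,u=Ml(.35);p=np.array([679,107,246])+85*u
print(p);go(p,M)
go([679,80,335],yaw=1.62)
E
```

```text
t: 13.28
ee_pos: [619.5, 111.4, 334.6]
orientation: [0.853, 0.522, -0.0, -0.0]
wrist_force: [-0.4, 0.1, -0.3]
grip_width: 0.999
[680.45670854  77.89011167 325.84668059]
shift [-0.0085  0.2781  0.0349] rot [ 0.1737  0.6528 -0.9887] dist 70.11014448008983
shift [-0.0036  0.2691 -0.0017] rot [-1.100e-03 -3.000e-04 -9.973e-01] dist 67.276382638024
```

```bash
python3 -m pendant '-0.003 0.1 0 0.05 0.2 -0.3 -1;-0.006 0.2 0.01 0.1 0.4 -0.6 -1;-0.0085 0.278 0.035 0.174 0.653 -0.99 -1;-0.0085 0.278 0.035 0.174 0.653 -0.99 -1;-0.0085 0.278 0.035 0.174 0.653 -0.99 -1'
python3 - <<'E'
from h import *
np.set_printoptions(suppress=True,precision=2)
M,u=Ml(.35);p=np.array([679,107,246])+85*u
s=r.snapshot("wrist");cv2.imwrite("pics/m_wrist.png",s["img"]);np.savez("w3.npz",**s)
s2=r.snapshot("side");cv2.imwrite("pics/m_side.png",s2["img"])
for m in "grip_bar bar_grip".split():
    for q in r.mark_of(m,s)[:1]:
        uu,v=q["position"];print(m,round(q["conf"],2),np.round([uu,v],1),world(s,uu,v))
print(proj(s,[679,107,246]))
st();go(p,M)
E
```

```text
t: 13.9
ee_pos: [680.6, 77.3, 325.8]
orientation: [0.679, 0.713, 0.119, -0.127]
wrist_force: [0.2, 0.9, -0.1]
grip_width: 0.998
grip_bar 0.88 [257.9 184.1] [666.69 110.24 255.7 ]
bar_grip 0.57 [252.7 196.4] [676.34 106.31 256.  ]
[249.07 196.05]
{'t': np.float64(14.1), 'qpos': array([-0.23,  0.49,  0.69,  1.87,  0.34, -0.3 ]), 'joint_vel': array([-0.  ,  0.  , -0.  ,  0.  ,  0.  , -0.01]), 'joint_efforts': array([ -0.51, -70.44,  47.13,   1.06,   1.2 ,   0.06]), 'ee_pos': array([680.48,  78.5 , 327.15]), 'orientation': array([ 0.68,  0.71,  0.12, -0.13]), 'wrist_force': array([-0.7 ,  0.11,  0.51]), 'torque': array([-0.31, -0.01,  0.03]), 'grip_width': np.float64(0.999)}
shift [-0. -0.  0.] rot [0.   0.   0.01] dist 1.443369714703625
```

View pics/m_wrist.png

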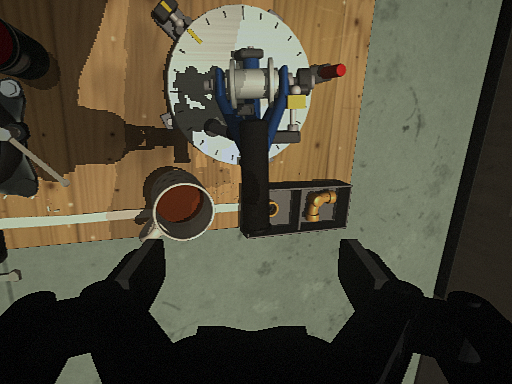

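View pics/m_side.png

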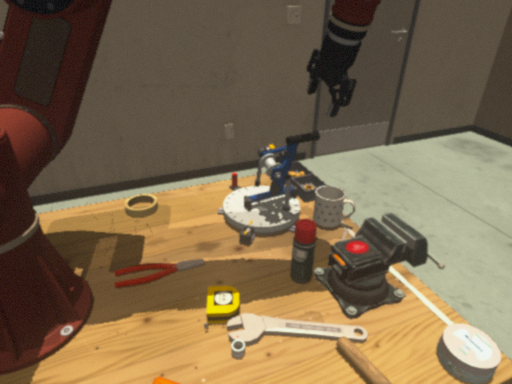

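```bash
python3 -m pendant '0.004 0 0.12 0 0 0 -1;0.004 0 0.25 0 0 0 -1;0.004 0 0.36 0 0 0 -1;0.004 0 0.416 0 0 0 -1;0.004 0 0.416 0 0 0 -1'
python3 - <<'E'
from h import *
np.set_printoptions(suppress=True,precision=2)
s=r.snapshot("wrist");cv2.imwrite("pics/n_wrist.png",s["img"])
s2=r.snapshot("side");cv2.imwrite("pics/n_side.png",cv2.resize(s2["img"][60:265,190:345],None,fx=2.9,fy=2.9,interpolation=cv2.INTER_CUBIC))
st()
E
```

```text
t: 14.72
ee_pos: [678.3, 114.7, 228.6]
orientation: [0.677, 0.715, 0.12, -0.126]
wrist_force: [-0.6, 0.4, -0.4]
grip_width: 1.0
{'t': np.float64(14.825), 'qpos': array([-0.18,  0.41,  0.41,  1.66,  0.34, -0.24]), 'joint_vel': array([-0.01, -0.  ,  0.01, -0.  ,  0.  , -0.  ]), 'joint_efforts': array([  0.5 , -68.41,  48.15,   0.85,   1.23,   0.02]), 'ee_pos': array([679.21, 113.88, 230.12]), 'orientation': array([ 0.68,  0.71,  0.12, -0.12]), 'wrist_force': array([-0.85,  0.27,  0.17]), 'torque': array([-0.32,  0.01, -0.02]), 'grip_width': np.float64(0.999)}
```

View pics/n_wrist.png

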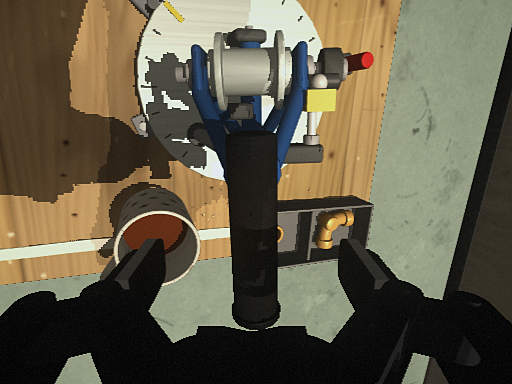

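View pics/n_side.png

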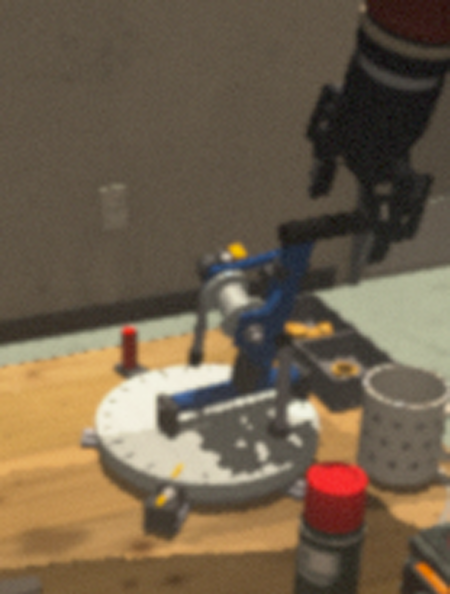

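```bash
python3 -m pendant '0 0 0 0 0 0 1;0 0 0 0 0 0 1;0 0 0 0 0 0 1;0 0 0 0 0 0 1;0 0 0 0 0 0 1' 50
python3 - <<'E'
from h import *
s=r.snapshot("wrist");cv2.imwrite("pics/o_wrist.png",s["img"])
st()
E
```

```text
t: 15.45
ee_pos: [678.9, 115.3, 229.8]
orientation: [0.677, 0.715, 0.121, -0.127]
wrist_force: [-1.0, 5.3, 4.8]
grip_width: 0.241
{'t': np.float64(15.5), 'qpos': array([-0.175,  0.405,  0.407,  1.654,  0.343, -0.245]), 'joint_vel': array([ 0.   , -0.001,  0.001,  0.002, -0.001, -0.   ]), 'joint_efforts': array([ -4.102, -66.749,  47.802,   0.151,  -0.553,   0.335]), 'ee_pos': array([678.926, 115.316, 229.773]), 'orientation': array([ 0.677,  0.715,  0.121, -0.127]), 'wrist_force': array([0.079, 4.989, 3.825]), 'torque': array([1.008, 0.098, 0.331]), 'grip_width': np.float64(0.238)}
```

View pics/o_wrist.png

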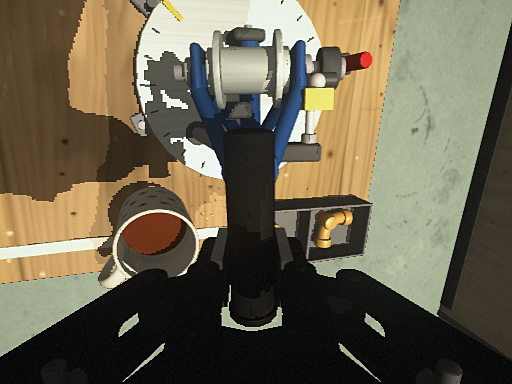

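```bash
python3 -m pendant '0.0253 0 0.0004 0 -0.0668 0 1;0.0506 0 0.0018 0 -0.1337 0 1;0.0759 0 0.004 0 -0.2005 0 1;0.101 0 0.0071 0 -0.2674 0 1;0.126 0 0.0111 0 -0.3342 0 1'
python3 - <<'E'
from h import *
np.set_printoptions(suppress=True,precision=2)
s2=r.snapshot("side");cv2.imwrite("pics/p_side.png",cv2.resize(s2["img"][60:265,190:345],None,fx=2.9,fy=2.9,interpolation=cv2.INTER_CUBIC))
o=st()
M,u=Ml(.35);p=np.array([678.9,115.3,229.8]);h=p-181*u
M2,u2=Ml(0);print(h);go(h+181*u2,M2)
print(np.array(o["ee_pos"]),h+181*Ml(.175)[1])
E
```

```text
t: 16.12
ee_pos: [676.6, 145.2, 237.8]
orientation: [0.685, 0.724, 0.059, -0.062]
wrist_force: [-5.7, -0.7, 6.2]
grip_width: 0.237
{'t': np.float64(16.175), 'qpos': array([-0.05,  0.39,  0.43,  1.63,  0.17, -0.11]), 'joint_vel': array([-0.01,  0.  , -0.01,  0.  ,  0.04, -0.04]), 'joint_efforts': array([ -5.8 , -64.7 ,  48.17,  -1.43,   0.42,   0.28]), 'ee_pos': array([676.46, 146.65, 238.06]), 'orientation': array([ 0.68,  0.72,  0.06, -0.06]), 'wrist_force': array([-2.44, -0.41,  5.61]), 'torque': array([-0.13,  0.62,  0.57]), 'grip_width': np.float64(0.244)}
[675.8  177.29  59.77]
shift [0.12 0.   0.01] rot [ 0.   -0.33  0.01] dist 30.767969993983503
[676.46 146.65 238.06] [677.37 145.81 238.01]
```

View pics/p_side.png

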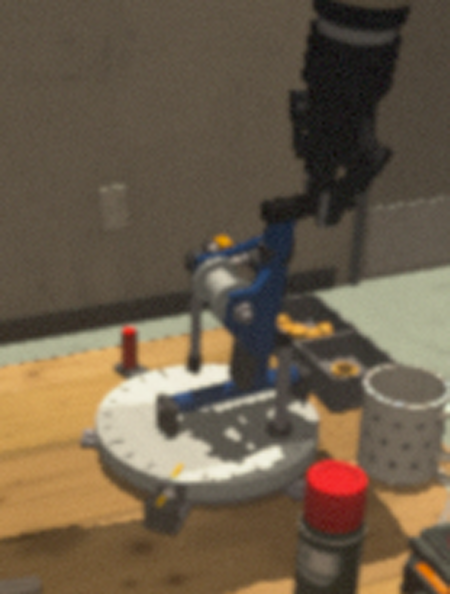

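```bash
python3 -m pendant '0.0253 0 0.0004 0 -0.0668 0 1;0.0506 0 0.0018 0 -0.1337 0 1;0.0759 0 0.004 0 -0.2005 0 1;0.101 0 0.0071 0 -0.2674 0 1;0.1225 0 0.0111 0 -0.3342 0 1'
python3 -m pendant '0 0 0 0 0 0 1;0 0 0 0 0 0 1'
python3 - <<'E'
from h import *
np.set_printoptions(suppress=True,precision=2)
for n in ["side","top","wrist"]:
    s=r.snapshot(n);np.savez(f"{n}4.npz",**s)
    x0,y0,x1,y1=(170,100,270,225) if n=="top" else (190,100,345,265)
    f=4.8 if n=="top" else 3.6
    cv2.imwrite(f"pics/q_{n}.png",cv2.resize(s["img"][y0:y1,x0:x1],None,fx=f,fy=f,interpolation=cv2.INTER_CUBIC) if n!="wrist" else s["img"])
    for m in "grip_bar bar_grip stand_pivot stand_foot turn_peg".split():
        for q in r.mark_of(m,s)[:1]:
            u,v=q["position"];print(m,round(q["conf"],2),np.round([u,v],1),world(s,u,v) if 0<=u<511 and 0<=v<383 else None)
o=st()
M,u=Ml(.35);p=np.array([678.9,115.3,229.8]);h=p-181*u
M2,u2=Ml(0);go(h+181*u2,M2)
print(o["ee_pos"],h+181*u2)
E
```

```text
t: 16.8
ee_pos: [674.1, 176.4, 240.8]
orientation: [0.687, 0.726, -0.001, 0.0]
wrist_force: [-11.4, 0.2, 10.1]
grip_width: 0.238
t: 17.05
ee_pos: [674.0, 176.5, 240.8]
orientation: [0.687, 0.727, -0.0, -0.0]
wrist_force: [-10.1, 0.6, 10.8]
grip_width: 0.238
grip_bar 0.51 [289.5 121.2] [662.48 175.58 267.18]
bar_grip 0.5 [294.2 123.3] [666.32 156.69 267.17]
stand_pivot 0.51 [252.1 148.6] [572.32 212.39 188.03]
stand_foot 0.67 [256.3 185.8] [588.14 214.36  67.36]
turn_peg 0.66 [235.6 175.9] [551.99 291.14  69.33]
stand_foot 0.36 [215.2 182.7] [466.06 110.5  689.75]
grip_bar 0.79 [252.3 238.5] [657.96 178.03 268.92]
bar_grip 0.98 [250.2 262.7] [669.21 177.75 269.68]
stand_pivot 0.94 [329.9  70.6] [580.7  220.13 196.69]
turn_peg 0.66 [379.4  57.5] [551.56 296.47  74.33]
{'t': np.float64(17.95), 'qpos': array([ 0.07,  0.42,  0.48,  1.63, -0.  ,  0.01]), 'joint_vel': array([ 0.,  0.,  0., -0., -0., -0.]), 'joint_efforts': array([ -2.89, -64.1 ,  48.03,  -4.53,  -0.71,   0.47]), 'ee_pos': array([674.03, 176.29, 240.72]), 'orientation': array([ 0.69,  0.73, -0.  , -0.  ]), 'wrist_force': array([-11.07,   1.31,  10.46]), 'torque': array([0.47, 2.15, 0.43]), 'grip_width': np.float64(0.242)}
shift [ 0.    0.01 -0.  ] rot [-0.    0.    0.01] dist 2.0267607665180587
[674.03 176.3  240.72] [675.8  177.29 240.77]
```

View pics/q_side.png

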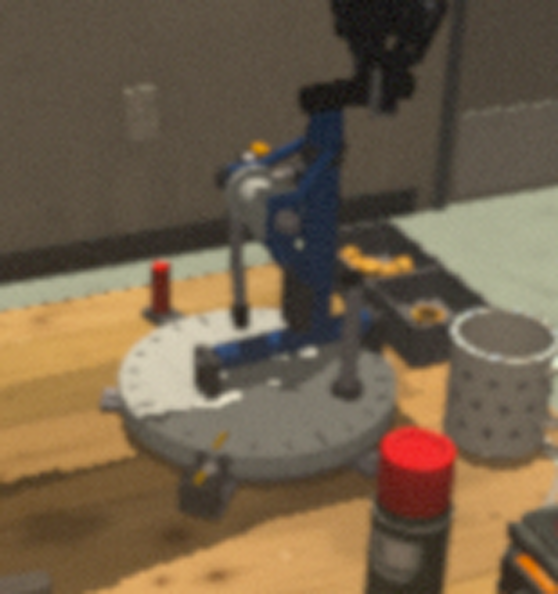

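View pics/q_top.png

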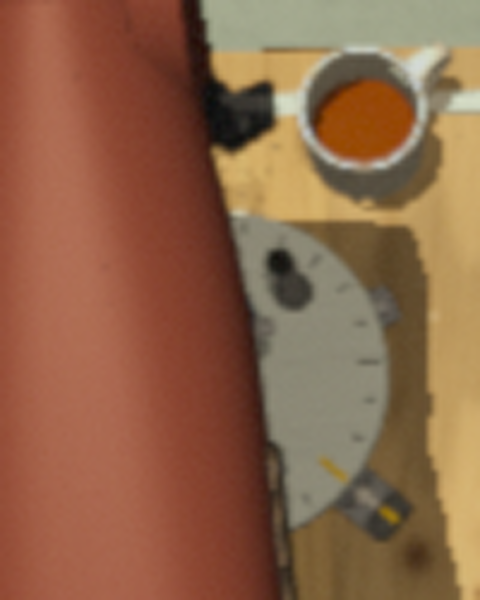

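View pics/q_wrist.png

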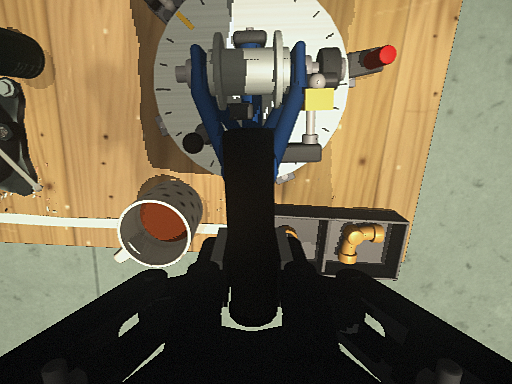

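```bash
python3 -m pendant '0.001 -0.005 -0.002 0 0 0 1;0.002 -0.01 -0.004 0 0 0 1;0.002 -0.01 -0.004 0 0 0 1'
```

```text
t: 18.32
ee_pos: [673.8, 176.1, 240.9]
orientation: [0.687, 0.726, 0.001, 0.001]
wrist_force: [4.8, 1.9, 4.0]
grip_width: 0.24
```

```bash
python3 -m pendant '0.002 0.003 -0.002 0 0 0 1;0.003 0.003 -0.002 0 0 0 1;0.003 0.003 -0.002 0 0 0 1'
python3 - <<'E'
from h import *
np.set_printoptions(suppress=True,precision=2)
for n in ["side","top","wrist"]:
    s=r.snapshot(n)
    x0,y0,x1,y1=(170,100,270,225) if n=="top" else (190,100,345,265)
    f=4.8 if n=="top" else 3.6
    cv2.imwrite(f"pics/r_{n}.png",cv2.resize(s["img"][y0:y1,x0:x1],None,fx=f,fy=f,interpolation=cv2.INTER_CUBIC) if n!="wrist" else s["img"])
    if n=="side":cv2.imwrite("pics/r_sidefull.png",s["img"])
    if n=="wrist":
        z=s["z_map"];W=np.array([[world(s,u,v) for u in range(0,512,2)] for v in range(0,260,2)])
        m=(W[...,2]>262)&(W[...,2]<275)&(W[...,0]>610)&(W[...,0]<720)
        print("bar pts",m.sum(),W[m].mean(0),W[m][:,1].min(),W[m][:,1].max(),W[m][:,0].min(),W[m][:,0].max())
        P=W[m];c=np.polyfit(P[:,0],P[:,1],1);print("bar yaw",c[0])
st()
E
```

```text
t: 18.7
ee_pos: [673.7, 176.3, 240.9]
orientation: [0.688, 0.726, 0.0, 0.0]
wrist_force: [3.3, 1.7, 1.5]
grip_width: 0.241
bar pts 1666 [641.43 176.14 267.47] 154.54967231884171 202.03376043332622 612.1257626350882 670.8524567169562
bar yaw 0.07765494471450976
{'t': np.float64(18.85), 'qpos': array([0.07, 0.42, 0.48, 1.63, 0.  , 0.01]), 'joint_vel': array([ 0.,  0., -0.,  0.,  0., -0.]), 'joint_efforts': array([ -1.21, -69.48,  48.12,   1.29,  -0.71,   0.52]), 'ee_pos': array([673.76, 176.25, 240.89]), 'orientation': array([0.69, 0.73, 0.  , 0.  ]), 'wrist_force': array([2.71, 1.17, 2.29]), 'torque': array([ 0.63, -0.66,  0.54]), 'grip_width': np.float64(0.237)}
```

View pics/r_side.png

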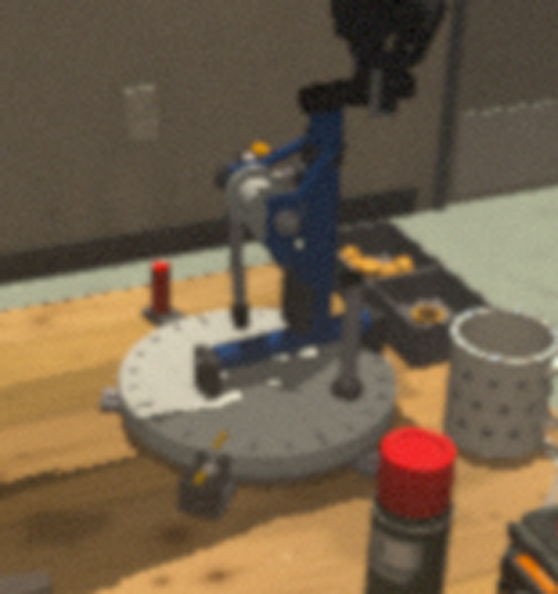

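View pics/r_wrist.png

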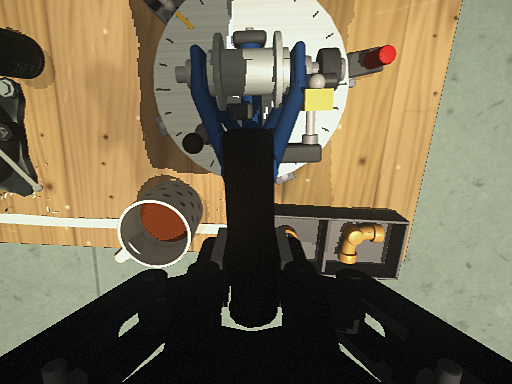

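View pics/r_sidefull.png

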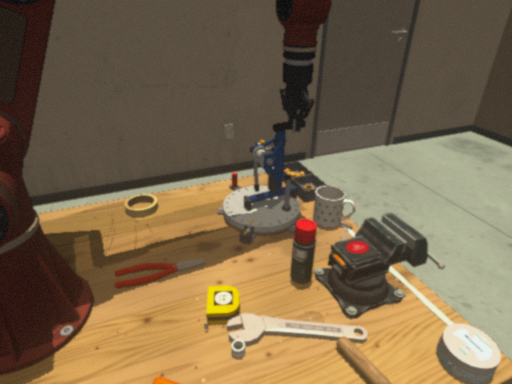

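```bash
python3 - <<'E'
from rig import r
print(r.finish_job())
E
```

```text
the job is handed in; nothing more can be done
None
```

The job was handed in at about 19 s, with the arm still gripping the cross bar and the frame upright.

**What I did, in order:**
- **Table:** I gripped the red peg and turned the table clockwise about 0.6 rad until the detent caught, then let go.
- **Kickstand:** with the frame still on its rest post, I pushed the kickstand leg down with closed fingers. It went over centre and snapped down.
- **Frame:** I pinched the cross bar at 50 N and swung it through 0.35 rad about the hinge to upright.

**Last checks:**
- **Marks:** the yellow marks were in line to about 0.01 rad in the top view after I let go of the peg. In the final pictures they look unchanged.
- **Stand:** the leg points straight down.
- **Lean:** I estimate 0.005 rad or less from the arm's travel since the rest position. The bar did not shift in the fingers in the wrist pictures.
- **Forces and bystanders:** the wrist force was about 4 N at the end and about 15 N at its highest reading while swinging the frame up. The bystanders are where they were in the side picture.

**Disagreements:**
- **Wrist camera:** it read positions 3 to 7 mm higher in y than the other two cameras, within the pad width.
- **Table direction:** I planned with the table's x axis 0.05 rad left of the robot's, but the final wrist picture gave about 0.08. This caused an 11 N sideways pull, which I eased off before finishing.

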